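# Hold a light handle home on its sprung socket

## Task

Slide the dust cover fully open to bare the socket on the steel post, take the tallest of the three blue light handles out of the rack, fit it upright into the socket and press it down against the sprung plunger until its collar sits fully home on the socket head. Finish with the gripper still holding it pressed down there, so that a colleague can check the bayonet lock; do not force it, and leave the other handles, instruments and vessels where they are.

Things in the scene. Friction and masses are not known exactly. Their poses are not given: they have to be found in the camera images.
- post: Fixed steel fixture: 130 mm square base, short round post, and a flat socket head 100 x 100 mm, top face 105 mm above the worktop. Origin under the socket's centre at the worktop; z up. The cover opens towards its own +y, where a ledge 80 mm long carries on from the head at the same height. Two guide rails, 10 mm high and 84 mm apart inside, run along y on both edges of the top.
- socket (a point): Centre of the socket's mouth, on the top face of the head (105 mm above the worktop). The bore is round, 28 mm in diameter with a 3 mm chamfer, open straight down; axes as the post's. The top face around the mouth is the hard stop on which the handle's collar lands.
- cover (a joint): Dust cover: a flat aluminium plate 80 x 66 x 6 mm (66 along the slide) that slides on the head between the guide rails, its top 112 mm above the worktop. 0 = closed, centred over the socket; grows towards the post's own +y; 0.085 m = fully open, at its end stop. It resists with about 1.5 N and stays where it is left.
- cover_fin (a point): Middle of the top edge of the upright fin in the middle of the cover, 140 mm above the worktop. The fin is 10 mm thick along the slide, 36 mm across it, and stands 28 mm above the cover plate: pinch it along the slide from above, or push it. Moves with the cover; axes as the post's.
- plunger (a joint): Sprung steel plunger, 21 mm across, inside the bore. 0 = up, its top 16 mm below the mouth; grows as it is pressed down; about 0.014 m when the handle's collar is on the hard stop. It pushes back with 6 N at 0 and 12 N at 0.014; past the stop the force rises steeply. A handle off-centre rubs on the bore and adds a few N.
- rack: Fixed steel block 80 x 240 x 36 mm with three vertical holes in a row along its own y, 80 mm apart (the middle one at the centre), in which the handles stand on their collars. Origin at the centre of the underside.
- handle_tall: Tallest blue handle, round, 100-200 g, upright in one rack hole (which one varies). From below: spigot 24 mm across, 30 long, tapered foot; collar 56 across, 6 thick; straight grip 36 across, 70 long; dome; 121 mm in all. Origin: spigot's lower end on the axis (6 mm above the worktop in the rack), z up. Any turn fits the socket. Grip along the rack's x, 80 mm above the origin.
- collar (a point): Point on the tall handle's axis in the plane of its collar's underside, 30 mm above the handle's origin. It lies at the socket's mouth when the handle is home.
- handle_short1: Short blue light handle, 84 mm overall, with the same spigot and collar and a bulbous head 46 mm across; stands in the rack, to be left there. Origin at the spigot's lower end.
- handle_short2: A second short handle, the same as the first; to be left in the rack. Origin at the spigot's lower end.
- sound: Steel uterine sound lying flat, 5 mm rod about 330 mm long with a flat grip. Leave alone. Origin near its middle.
- dilator: Chrome cervical dilator lying flat, 12 mm rod about 165 mm long. Leave alone. Origin near its middle.
- canister: Stainless canister with a toggle catch on its side, 106 mm across, 108 mm high. Leave alone. Origin under its centre.
- gallipot: Small steel bowl, 80 mm across, 45 mm high. Leave alone. Origin under its centre.
- pin_tray: Shallow open steel tray 100 x 150 x 30 mm. Leave alone. Origin under its centre.
There are look-alikes about, which are no part of the job. Leave any purple look-alike of the post alone.

How it is judged:
By the outcome, as a careful person would: the job done as asked, in the order asked, and still so for the second after the job is handed in, while the arm keeps its last pose, push and grip.
It also fails if it takes over 62 s, if anything falls off the work surface, if the arm or the gripper's body presses on something with over 40 N, if the wrist force passes 120 N, or if a joint passes its speed limit or range.

## Robot

A 6-joint arm with a two-finger parallel gripper is mounted at the origin on the work surface. World frame = base frame: x ahead of the robot, y to its left, z up, the work surface at z = 0. Lengths are in m, angles in rad, forces in N, time in s.
With the tool pointing down it reaches from about 0.325 to 0.775 m from the base axis. Payload 5.5 kg.
Tool frame: the origin (TCP) lies midway between the tips of the shut fingers; the grasp point (between the pads) lies 19 mm behind it; z points along the fingers, y is the direction in which the jaws open and shut (so a half turn about z gives the same grasp; the last joint's range is limited). The gripper opens to 88 mm and grips with 3 to 60 N. Pads are 20 mm wide; open, the fingers measure 115 mm over their backs; the gripper's body (75 mm by 178 mm) begins 61 mm behind the grasp point.
Start: joints at [-1.248, 0.091, 1.231, -0, 1.82, -0.057], TCP at [0.222, -0.557, 0.223] pointing down, gripper open.
Joint ranges: [-2.87, 2.87], [-0.86, 2.18], [0.17, 2.46], [-1.51, 4.65], [0.06, 2.69], [-2.65, 2.65]. Speed limits (rad/s): [2.57, 2.57, 3.01, 3.14, 3.14, 3.14].

## Interface

Orientations are given as a rotation vector (axis times angle).
In Python, from plant import sense, grab_frame, manip gives the robot as it stands.
- The arm moves only by the tool move_arm, never from a script. Its arguments are lists of equal length, an entry for each row: "dr": the turn, a rotation vector about the tool's x, y, z in rad, a list of three; "travel": the shift along the tool's x, y, z in m, a list of three; "grip": the closure, from -1 (fully open) to 1 (shut). In form: {"dr": [[rx, ry, rz], ...], "travel": [[dx, dy, dz], ...], "grip": [grip, ...]}. A call has 1 to 8 rows; each row is the pose to reach, as a shift and turn from the pose measured when the call began, along the tool's axes at that moment; what a row does not reach only later rows make up. A row lasts 1/10 s, in which the tool goes at most 50 mm and 8.59 degrees, less where a joint would pass 70% of its speed; a pose out of reach is approached as far as the arm can. A call with a gripper value outside its range is refused whole. The fingers move at their own pace and stop on an object; the grip force is fixed at half the most. Time passes only in rows, so rows that repeat a pose let the fingers close. It gives the time, the measured TCP pose, the force and the opening at its end, in the units of the state.
- sense(): the state, without advancing time (a new reading comes with each control period).
- grab_frame(name): name is "side" or "top"; returns a dict with "image" (420x560x3 uint8, red, green, blue), "fov_y" (degrees; the focal length in pixels is half the picture's height over the tangent of half this angle, whatever the lens; pixels are square), "cx", "cy" (the principal point, pixels), "extrinsics" (4x4, takes a point from world to camera coordinates). Camera axes: x right, y down, z forward; pixel columns grow to the right and rows downward; lengths in m; the calibration is good to about 2 mm. A picture is of the moment at which its call begins. There is no depth.
- manip.sign_off(): hands the job in, once; it reports no verdict.
The state is a dict: "time": time; "qpos": joint angles; "qd": joint speeds; "joint_torque": joint torques, N m; "ee_pos": TCP position; "tool_rot": TCP orientation; "wrist_force": force on the tool from outside, world axes, zero at the start; "torque": the same for the moment, N m; "opening": opening from 0.0 (shut) to 1.0 (fully open).
Only numpy, scipy, OpenCV 4.12 (cv2) and the standard library are available. Lean on these libraries where they do the work, as an engineer would, in place of code of your own. Each camera call takes 0.05 s, during which the arm holds its last target. There are 200 camera calls.

## Working session

There is one attempt and no reset: what is moved stays moved. The work goes in short steps, Python scripts to look and compute and a tool call to move; the robot and the scene stay as the last step left them, time stands still between calls to the robot, and variables do not carry over. Pictures are saved under pics/ and viewed, about 8 in all and at most 12, crops included, and the job is handed in when it is done.

Besides the shell and the picture viewer there is one more tool, called after "Call:" as name(argument=value, ...) on one line, values as JSON. move_arm: Moves the arm, as the interface text tells. Its arguments: {"type":"object","properties":{"dr":{"type":"array","items":{"type":"array","items":{"type":"number"}}},"travel":{"type":"array","items":{"type":"array","items":{"type":"number"}}},"grip":{"type":"array","items":{"type":"number"}}},"required":["dr","travel","grip"]}

```bash
mkdir -p pics
cat > h.py <<'E'
import numpy as np, cv2
from plant import sense, grab_frame, manip
def shot(n,fn=None):
    f=grab_frame(n)
    if fn: cv2.imwrite('pics/'+fn,f['image'][:,:,::-1])
    return f
def foc(f): return f['image'].shape[0]/2/np.tan(np.radians(f['fov_y'])/2)
def ray(f,u,v):
    E=np.array(f['extrinsics']);R=E[:3,:3];t=E[:3,3]
    d=R.T@np.array([(u-f['cx'])/foc(f),(v-f['cy'])/foc(f),1]);return -R.T@t,d
def onplane(f,u,v,z):
    c,d=ray(f,u,v);return c+d*(z-c[2])/d[2]
def proj(f,p):
    E=np.array(f['extrinsics']);q=E[:3,:3]@np.array(p)+E[:3,3]
    return foc(f)*q[:2]/q[2]+[f['cx'],f['cy']]
E
python3 - <<'E'
from h import *
for n in('top','side'):
    f=shot(n,n+'0.png');print(n,f['fov_y'],f['cx'],f['cy'],np.round(f['extrinsics'],3).tolist(),ray(f,0,0)[0])
s=sense();print(s['tool_rot'],s['time'],s['opening'],s['wrist_force'])
E
```

```text
top 46.755260627044294 285.3660820271373 204.6045402138908 [[-0.027, -0.999, -0.022, -0.01], [-0.997, 0.028, -0.065, 0.563], [0.066, 0.021, -0.998, 1.443], [0.0, 0.0, 0.0, 1.0]] [ 0.46639425 -0.05550223  1.47590005]
side 50.99682705757108 275.74322131566 211.36533487671065 [[-0.999, -0.053, 0.006, 0.569], [-0.045, 0.781, -0.623, 0.117], [0.029, -0.623, -0.782, 0.998], [0.0, 0.0, 0.0, 1.0]] [0.54543635 0.56034388 0.85047167]
[-3.08342519e+00 -5.92682909e-01  4.07447697e-04] 0.1 1.0011777240950879 [ 0.18808108 -0.87753665 -0.08575523]
```

View pics/top0.png

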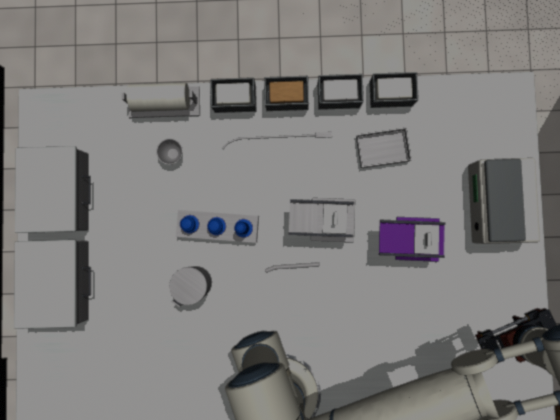

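View pics/side0.png

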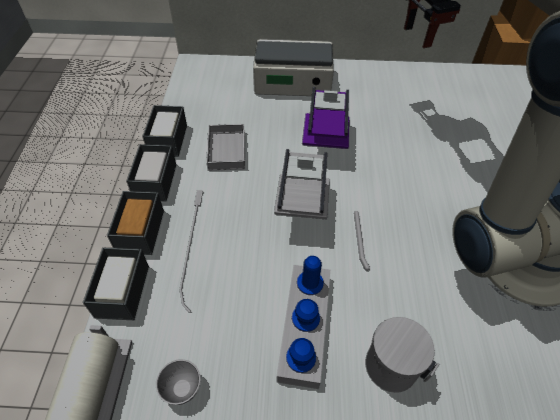

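The top view shows the steel post at (322,218), with the cover and fin at (337,219) and the ledge to the left, which is world +y. The purple look-alike is at (410,240). The blue handles are at (190,225), (216,227) and (243,228). In the side view they are at (301,355), (307,315) and (312,272), and the last is clearly the tallest, at the post end of the rack. I'll check both choices in one close crop.

Run:
```python
import cv2,numpy as np
s=cv2.imread('pics/side0.png')[135:395,260:360]; t=cv2.imread('pics/top0.png')[190:255,170:365]
a=cv2.resize(s,None,fx=2.3,fy=2.3,interpolation=3); b=cv2.resize(t,None,fx=2.85,fy=2.85,interpolation=3)
o=np.zeros((600,800,3),np.uint8);o[:a.shape[0],:a.shape[1]]=a;o[:b.shape[0],235:235+b.shape[1]]=b
# bigger post from side
p=cv2.resize(cv2.imread('pics/side0.png')[140:225,265:340],None,fx=4.6,fy=4.6,interpolation=3);o[200:200+p.shape[0],235:235+p.shape[1]]=p
cv2.imwrite('pics/crop1.png',o)
```

```text
(no output)
```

View pics/crop1.png

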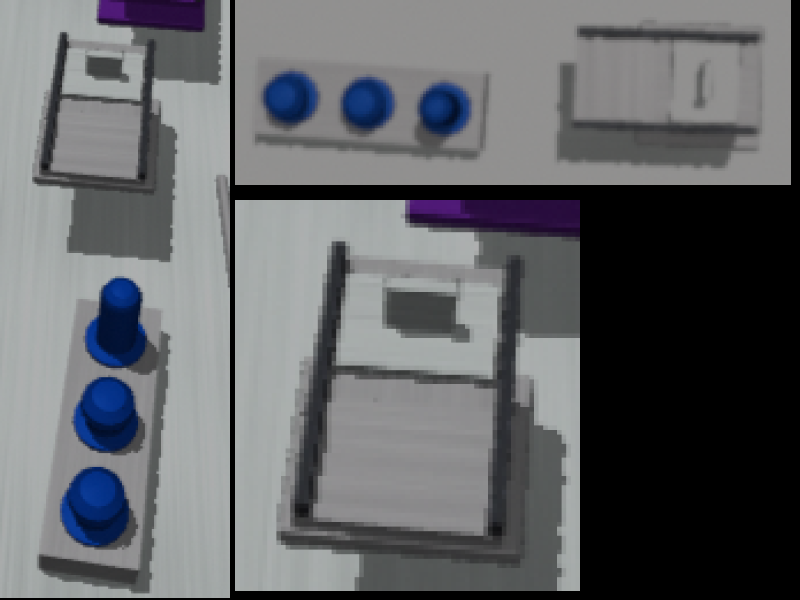

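The crop confirms both choices: the steel (grey) post with a closed white cover and its fin, and the tall straight-gripped handle at the post end of the rack. Now I'll measure.

```bash
cat > meas.py <<'E'
from h import *
t=shot('top');s=shot('side')
T=lambda c,r:(170+(c-235+.5)/2.85-.5,190+(r+.5)/2.85-.5)
S=lambda c,r:(265+(c-235+.5)/4.6-.5,140+(r-200+.5)/4.6-.5)
print('fin side',onplane(s,*S(422,285),.140),'fin top',onplane(t,*T(702,84),.140))
P=[onplane(t,*T(*p),.115)[:2] for p in((577,30),(763,33),(573,125),(758,130))]
print('rails top',np.round(P,4).tolist())
Q=[onplane(s,*S(*p),.115)[:2] for p in((338,243),(514,257),(302,510),(496,528))]
print('rails side',np.round(Q,4).tolist())
def line(A): # A: +y ends L, -y ends ; 
    py=(A[0]+A[1])/2; my=(A[2]+A[3])/2; d=py-my
    print('len',np.linalg.norm(d),'yaw(y axis vs world y)',np.degrees(np.arctan2(-d[0],d[1])),'socket',my+d*50/180)
line([P[0],P[2],P[1],P[3]]);line([Q[2],Q[3],Q[0],Q[1]])
for n,f in(('top',t),('side',s)):
    h=cv2.cvtColor(f['image'],cv2.COLOR_RGB2HSV);m=cv2.inRange(h,(105,150,40),(123,255,255))
    k,l,st,c=cv2.connectedComponentsWithStats(m)
    for i in range(1,k):
        if st[i,4]>60: print(n,st[i].tolist(),np.round(c[i],1).tolist())
E
python3 meas.py
```

```text
fin side [ 0.51219886 -0.16468211  0.14      ] fin top [ 0.51100111 -0.15898337  0.14      ]
rails top [[0.5684, -0.0398], [0.5603, -0.2224], [0.4751, -0.0333], [0.4654, -0.2141]]
rails side [[0.5553, -0.2188], [0.4634, -0.2136], [0.5655, -0.0377], [0.4749, -0.0321]]
len 0.18191803424114147 yaw(y axis vs world y) -2.810360010765862 socket [ 0.51530222 -0.16775476]
len 0.18164722389336366 yaw(y axis vs world y) -3.4229722728550276 socket [ 0.51236579 -0.16584873]
top [181, 216, 18, 17, 232] [189.3, 223.8]
top [208, 218, 17, 17, 227] [216.1, 225.9]
top [235, 220, 17, 17, 228] [243.1, 227.9]
side [297, 256, 26, 38, 726] [310.7, 276.3]
side [292, 299, 28, 32, 686] [305.9, 315.1]
side [287, 338, 29, 34, 774] [301.1, 355.2]
```

Run:
```python
from h import *
t=shot('top');s=shot('side')
H=[onplane(t,u,v,.041)[:2] for u,v in((189.5,224),(216,226),(243,228))]
print(np.round(H,4).tolist())
d=H[0]-H[2];print('pitch',np.linalg.norm(d)/2,'yaw',np.degrees(np.arctan2(-d[0],d[1])))
h=cv2.cvtColor(s['image'],cv2.COLOR_RGB2HSV);m=cv2.inRange(h,(105,150,40),(123,255,255))[250:296,290:330]
for r in range(6,46,3):
    c=np.flatnonzero(m[r]); 
    if len(c):print(r+250,290+c.min(),290+c.max())
for x,y in [H[2]]:
  for z in(.127,.086,.042): print(z,proj(s,(x,y,z)),proj(t,(x,y,z)))
st=sense();print(st['ee_pos'],st['qpos'])
```

```text
[[0.5116, 0.2601], [0.5035, 0.1813], [0.4955, 0.1013]]
pitch 0.07977711815250339 yaw -5.806403957081454
256 309 315
259 306 318
262 304 320
265 304 320
268 304 320
271 304 319
274 300 319
277 298 321
280 298 322
283 297 322
286 298 322
289 300 321
292 303 318
0.127 [312.03296816 260.45763105] [239.61491505 227.46438009]
0.086 [310.60004698 271.42781487] [241.28079076 227.72797058]
0.042 [309.17379135 282.34696834] [242.96296347 227.99413973]
[ 0.22243628 -0.55715083  0.22225368] [-1.24766080e+00  9.13609658e-02  1.23109150e+00  1.63286934e-05
  1.81979708e+00 -5.66788558e-02]
```

```bash
cat > plan.py <<'E'
import sys
from h import *
from scipy.spatial.transform import Rotation as R
# usage: plan.py x y z yawdeg(of tool y axis) -> travel, dr
x,y,z,a=map(float,sys.argv[1:5]);s=sense()
R0=R.from_rotvec(s['tool_rot']);a=np.radians(a)
ty=np.array([np.cos(a),np.sin(a),0]);tz=np.array([0,0,-1.]);R1=R.from_matrix(np.c_[np.cross(ty,tz),ty,tz])
print('at',np.round(s['ee_pos'],4),'t',round(s['time'],2),'F',np.round(s['wrist_force'],1),'open',round(s['opening'],3),'q6',round(s['qpos'][5],2))
print('travel',np.round(R0.inv().apply(np.array([x,y,z])-s['ee_pos']),4).tolist(),'dr',np.round((R0.inv()*R1).as_rotvec(),4).tolist())
E
python3 plan.py .5125 -.165 .2 -93.1
```

```text
at [ 0.2224 -0.5572  0.2223] t 0.3 F [ 0.5  0.4 -1.2] open 1.001 q6 -0.06
travel [0.4148, -0.2566, 0.0224] dr [-0.0007, 0.0001, 0.4339]
```

Call:
move_arm(dr=[[0,0,0.1],[0,0,0.2],[0,0,0.3],[0,0,0.4],[0,0,0.434],[0,0,0.434],[0,0,0.434],[0,0,0.434]], travel=[[0.04,-0.025,0],[0.08,-0.05,0],[0.12,-0.075,0],[0.16,-0.1,0],[0.2,-0.125,0],[0.24,-0.15,0.01],[0.28,-0.175,0.01],[0.32,-0.2,0.01]], grip=[-1,-1,-1,-1,-1,-1,-1,-1])

```text
time: 1.1
ee_pos: [0.4461, -0.251, 0.2122]
tool_rot: [-3.14, 0.085, 0.001]
wrist_force: [0.3, 0.1, 0.0]
opening: 0.999
```

```bash
python3 plan.py .5125 -.165 .18 -93.1
```

```text
at [ 0.4461 -0.251   0.2122] t 1.1 F [0.3 0.1 0. ] open 0.999 q6 1.05
travel [0.0616, -0.0894, 0.0322] dr [-0.0006, 0.0004, -0.0003]
```

Call:
move_arm(dr=[[0,0,0],[0,0,0],[0,0,0],[0,0,0],[0,0,0]], travel=[[0.02,-0.03,0.01],[0.041,-0.06,0.02],[0.0616,-0.0894,0.032],[0.0616,-0.0894,0.032],[0.0616,-0.0894,0.032]], grip=[-1,-1,-1,-1,-1])

```text
time: 1.6
ee_pos: [0.5124, -0.1646, 0.1798]
tool_rot: [-3.14, 0.083, 0.003]
wrist_force: [0.3, 0.0, 1.2]
opening: 1.003
```

```bash
python3 plan.py .5125 -.165 .118 -93.1
python3 - <<'E'
from h import *
o=np.zeros((420,800,3),np.uint8)
a=shot('side')['image'][100:220,240:355,::-1];b=shot('top')['image'][180:260,270:380,::-1]
o[:,:400]=cv2.resize(a,(400,420));o[:290,400:]=cv2.resize(b,(400,290));cv2.imwrite('pics/fin.png',o)
E
```

```text
at [ 0.5124 -0.1646  0.1798] t 1.6 F [0.3 0.  1.2] open 1.003 q6 1.25
travel [0.0003, 0.0004, 0.0618] dr [-0.0005, 0.0016, 0.0015]
```

View pics/fin.png

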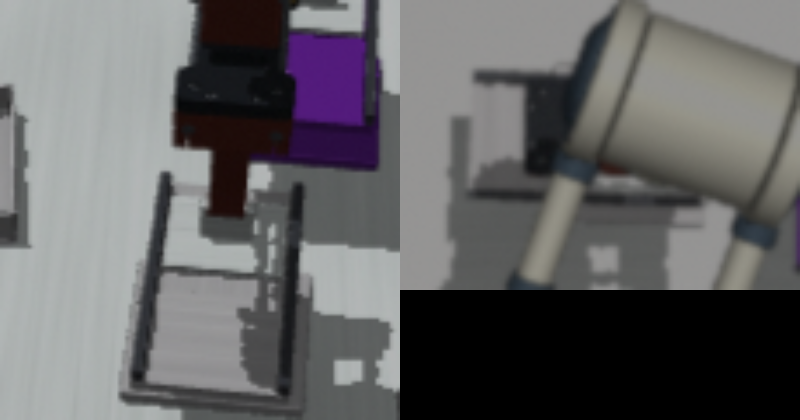

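The finger hangs over the middle of the channel, crop (229,200), between the rails at (165,180) and (298,185). I'll descend and pinch.

Call:
move_arm(dr=[[0,0,0],[0,0,0],[0,0,0],[0,0,0],[0,0,0],[0,0,0],[0,0,0],[0,0,0]], travel=[[0,0,0.02],[0,0,0.04],[0,0,0.06],[0,0,0.061],[0,0,0.061],[0,0,0.061],[0,0,0.061],[0,0,0.061]], grip=[-1,-1,-1,-1,1,1,1,1])

```text
time: 2.5
ee_pos: [0.5126, -0.1662, 0.1209]
tool_rot: [3.14, -0.087, 0.003]
wrist_force: [0.0, 0.1, -0.5]
opening: 0.674
```

Call:
move_arm(dr=[[0,0,0],[0,0,0],[0,0,0],[0,0,0],[0,0,0],[0,0,0]], travel=[[0,0,0],[0,0,0],[0,0,0],[0,0,0],[0,0,0],[0,0,0]], grip=[1,1,1,1,1,1])

```text
time: 3.1
ee_pos: [0.5126, -0.1661, 0.1209]
tool_rot: [3.14, -0.087, 0.003]
wrist_force: [-0.3, -1.2, 0.1]
opening: 0.131
```

```bash
python3 plan.py .517 -.08 .119 -93.1
```

```text
at [ 0.5126 -0.1661  0.1209] t 3.1 F [-0.3 -1.2  0.1] open 0.131 q6 1.25
travel [-0.0003, -0.0863, 0.0018] dr [0.0006, -0.0017, -0.0011]
```

Call:
move_arm(dr=[[0,0,0],[0,0,0],[0,0,0]], travel=[[0,0,0],[0,0,0],[0,0,0]], grip=[1,1,1])

```text
time: 3.4
ee_pos: [0.5126, -0.1662, 0.1209]
tool_rot: [3.14, -0.087, 0.003]
wrist_force: [-0.2, 0.4, 0.4]
opening: 0.114
```

Call:
move_arm(dr=[[0,0,0],[0,0,0],[0,0,0],[0,0,0],[0,0,0],[0,0,0],[0,0,0],[0,0,0]], travel=[[0,-0.01,0],[0,-0.02,0],[0,-0.03,0],[0,-0.04,0],[0,-0.05,0],[0,-0.06,0],[0,-0.07,0],[0,-0.078,0]], grip=[1,1,1,1,1,1,1,1])

```text
time: 4.2
ee_pos: [0.5178, -0.0872, 0.1209]
tool_rot: [3.14, -0.086, 0.006]
wrist_force: [6.9, -2.2, -3.1]
opening: 0.107
```

Call:
move_arm(dr=[[0,0,0],[0,0,0],[0,0,0],[0,0,0],[0,0,0]], travel=[[0,-0.003,0],[0,-0.006,0],[0,-0.009,0],[0,-0.011,0],[0,-0.011,0]], grip=[1,1,1,1,1])

```text
time: 4.7
ee_pos: [0.5182, -0.083, 0.1209]
tool_rot: [3.125, -0.094, 0.007]
wrist_force: [3.3, -27.1, -4.3]
opening: 0.104
```

Call:
move_arm(dr=[[0,0,0],[0,0,0],[0,0,0],[0,0,0],[0,0,0],[0,0,0]], travel=[[0,-0.002,0],[0,-0.002,0],[0,0,0],[0,0,0],[0,0,0],[0,0,0]], grip=[1,1,-1,-1,-1,-1])

```text
time: 5.3
ee_pos: [0.518, -0.0824, 0.1209]
tool_rot: [3.126, -0.092, 0.006]
wrist_force: [-0.1, -0.6, 0.0]
opening: 0.436
```

```bash
python3 plan.py .5175 -.08 .25 -93.1
```

```text
at [ 0.518  -0.0824  0.1209] t 5.3 F [-0.1 -0.6  0. ] open 0.436 q6 1.42
travel [-0.0001, -0.0005, -0.1291] dr [0.0141, -0.0042, -0.005]
```

Call:
move_arm(dr=[[0.007,0,0],[0.014,-0.004,0],[0.014,-0.004,-0.005],[0.014,-0.004,-0.005],[0.014,-0.004,-0.005]], travel=[[0,0,-0.03],[0,0,-0.07],[0,0,-0.11],[0,0,-0.129],[0,0,-0.129]], grip=[-1,-1,-1,-1,-1])

```text
time: 5.8
ee_pos: [0.5186, -0.0804, 0.2539]
tool_rot: [3.139, -0.084, 0.011]
wrist_force: [0.1, -0.5, -0.8]
opening: 0.893
```

```bash
python3 plan.py .495 .1013 .18 -5.8
```

```text
at [ 0.5186 -0.0804  0.2539] t 5.8 F [ 0.1 -0.5 -0.8] open 0.893 q6 1.41
travel [-0.0338, -0.1803, 0.0735] dr [0.0059, -0.0047, -1.5232]
```

Call:
move_arm(dr=[[0,0,-0.14],[0,0,-0.28],[0,0,-0.42],[0,0,-0.56],[0,0,-0.7],[0,0,-0.84],[0,0,-0.98],[0,0,-1.12]], travel=[[-0.004,-0.02,0],[-0.008,-0.045,0],[-0.013,-0.07,0],[-0.018,-0.095,0],[-0.022,-0.12,0],[-0.027,-0.145,0.01],[-0.031,-0.165,0.02],[-0.034,-0.18,0.03]], grip=[-1,-1,-1,-1,-1,-1,-1,-1])

```text
time: 6.6
ee_pos: [0.4935, 0.1026, 0.2209]
tool_rot: [2.697, 1.605, 0.004]
wrist_force: [1.2, -0.4, -1.0]
opening: 1.001
```

```bash
python3 plan.py .495 .1013 .17 -5.8
```

```text
at [0.4935 0.1026 0.2209] t 6.6 F [ 1.2 -0.4 -1. ] open 1.001 q6 0.64
travel [-0.0004, 0.0017, 0.0509] dr [0.004, 0.0002, -0.396]
```

Call:
move_arm(dr=[[0.004,0,-0.14],[0.004,0,-0.28],[0.004,0,-0.396],[0.004,0,-0.396],[0.004,0,-0.396]], travel=[[0,0.002,0.015],[0,0.002,0.03],[0,0.002,0.045],[0,0.002,0.051],[0,0.002,0.051]], grip=[-1,-1,-1,-1,-1])

```text
time: 7.1
ee_pos: [0.4944, 0.1015, 0.1675]
tool_rot: [-2.332, -2.101, 0.005]
wrist_force: [0.3, 0.3, -0.6]
opening: 1.002
```

```bash
python3 plan.py .495 .1013 .067 -5.8
python3 - <<'E'
from h import *
a=shot('side','s2.png');b=shot('top','t2.png')
o=np.zeros((580,800,3),np.uint8)
o[:,:400]=cv2.resize(a['image'][130:304,250:370,::-1],(400,580),interpolation=3);o[:400,400:]=cv2.resize(b['image'][180:260,285:365,::-1],(400,400),interpolation=3);cv2.imwrite('pics/h.png',o)
E
```

```text
at [0.4944 0.1015 0.1675] t 7.1 F [ 0.3  0.3 -0.6] open 1.002 q6 0.24
travel [-0.0, 0.001, 0.1005] dr [-0.004, 0.0011, -0.003]
```

View pics/h.png

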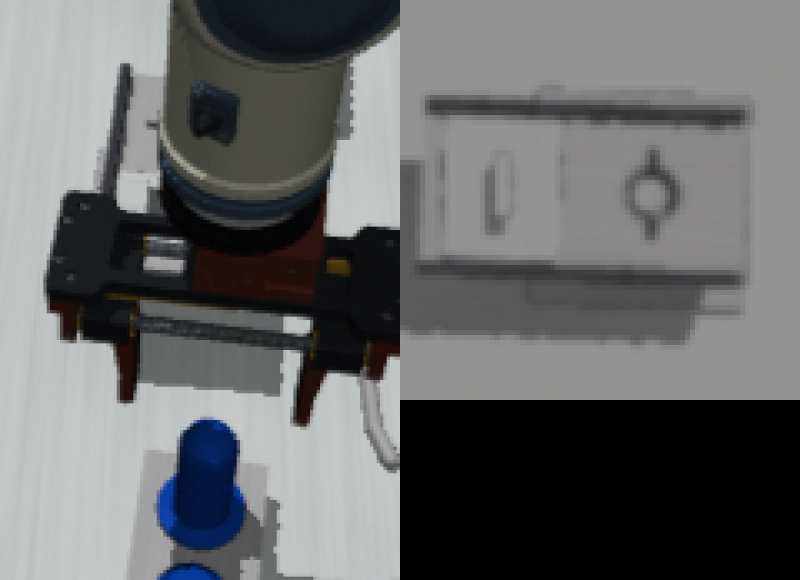

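The bore shows clearly in the top crop at (652,196), so it is fully uncovered. The cover plate spans (443–562) with its fin at about (504,187). In the side view the fingers straddle the tall handle at (207,470).

Run:
```python
from h import *
t=shot('top')
T=lambda c,r:(285+(c-400+.5)/5-.5,180+(r+.5)/5-.5)
g=t['image'][180:260,285:365].mean(2)
print(g[34:45,44:57].astype(int))
b=onplane(t,*T(652,196),.105);print('bore',b)
d=np.array([.054,.9985])
for n,p,z in(('fin',(506,186),.14),('edge-',(562,196),.112),('edge+',(443,196),.112)):
    q=onplane(t,*T(*p),z);print(n,q,(q-b)[:2]@d)
```

```text
[[137 130 117 100  85  68  58  62  75  94 116 130 135]
 [133 118 101  92  90  87  85  81  68  71  96 120 135]
 [127 106  94 108 122 126 125 117  91  69  77 106 128]
 [121 101  97 124 136 139 140 134 116  84  68  90 120]
 [122 107 103 129 139 140 140 137 127 100  70  87 116]
 [122 109 104 130 139 140 139 137 130 105  76  89 119]
 [123 106  99 125 138 138 138 135 123  95  74  96 123]
 [128 112  97 109 125 129 131 126 112  85  81 105 128]
 [134 123 106  94  96 100 108 113 109  94 102 119 134]
 [136 132 122 108  95  82  86 101 108 110 121 132 136]
 [137 135 132 126 111  80  75  96 117 127 132 135 136]]
bore [ 0.51304006 -0.16584378  0.105     ]
fin [ 0.51954199 -0.08312215  0.14      ] 0.08294865286764716
edge- [ 0.51418275 -0.11491624  0.112     ] 0.0509128567523832
edge+ [ 0.51601209 -0.04819503  0.112     ] 0.11763276950811556
```

Call:
move_arm(dr=[[-0.004,0,0],[-0.004,0.001,-0.003],[-0.004,0.001,-0.003],[-0.004,0.001,-0.003],[-0.004,0.001,-0.003],[-0.004,0.001,-0.003],[-0.004,0.001,-0.003],[-0.004,0.001,-0.003]], travel=[[0,0.001,0.025],[0,0.001,0.05],[0,0.001,0.075],[0,0.001,0.095],[0,0.001,0.1],[0,0.001,0.1],[0,0.001,0.1],[0,0.001,0.1]], grip=[-1,-1,-1,-1,-1,-1,1,1])

```text
time: 8.05
ee_pos: [0.4977, 0.1016, 0.0723]
tool_rot: [2.327, 2.104, 0.01]
wrist_force: [0.2, -0.1, -0.2]
opening: 0.856
```

Call:
move_arm(dr=[[0,0,0],[0,0,0],[0,0,0],[0,0,0],[0,0,0],[0,0,0],[0,0,0],[0,0,0]], travel=[[0,0,0],[0,0,0],[0,0,0],[0,0,0],[0,0,0],[0,0,0],[0,0,0],[0,0,0]], grip=[1,1,1,1,1,1,1,1])

```text
time: 8.85
ee_pos: [0.4967, 0.1017, 0.0722]
tool_rot: [2.328, 2.106, 0.007]
wrist_force: [-6.1, 0.2, 3.9]
opening: 0.403
```

Call:
move_arm(dr=[[0,0,0],[0,0,0],[0,0,0],[0,0,0],[0,0,0],[0,0,0],[0,0,0],[0,0,0]], travel=[[0,0,0],[0,0,-0.01],[0,0,-0.02],[0,0,-0.03],[0,0,-0.045],[0,0,-0.07],[0,0,-0.1],[0,0,-0.13]], grip=[1,1,1,1,1,1,1,1])

```text
time: 9.65
ee_pos: [0.496, 0.1015, 0.2044]
tool_rot: [2.328, 2.105, 0.008]
wrist_force: [-0.1, -0.4, -1.5]
opening: 0.402
```

Call:
move_arm(dr=[[0,0,0],[0,0,0],[0,0,0],[0,0,0]], travel=[[0,0,-0.03],[0,0,-0.06],[0,0,-0.06],[0,0,-0.06]], grip=[1,1,1,1])

```text
time: 10.05
ee_pos: [0.4959, 0.1015, 0.2652]
tool_rot: [2.327, 2.105, 0.01]
wrist_force: [-0.7, 0.1, -2.8]
opening: 0.401
```

```bash
python3 plan.py .5135 -.166 .25 -5.8
python3 - <<'E'
from h import *
a=shot('side');b=shot('top')
print(proj(a,sense()['ee_pos']),proj(b,sense()['ee_pos']))
o=np.zeros((600,800,3),np.uint8)
o[:,:430]=cv2.resize(a['image'][110:310,240:383,::-1],(430,600),interpolation=3);cv2.imwrite('pics/lift.png',o[:,:430])
E
```

```text
at [0.4959 0.1015 0.2652] t 10.05 F [-0.7  0.1 -2.8] open 0.401 q6 0.23
travel [-0.2644, 0.0441, 0.015] dr [0.0076, -0.0021, 0.001]
[317.8017938  217.42327579] [233.28650581 226.56302835]
```

View pics/lift.png

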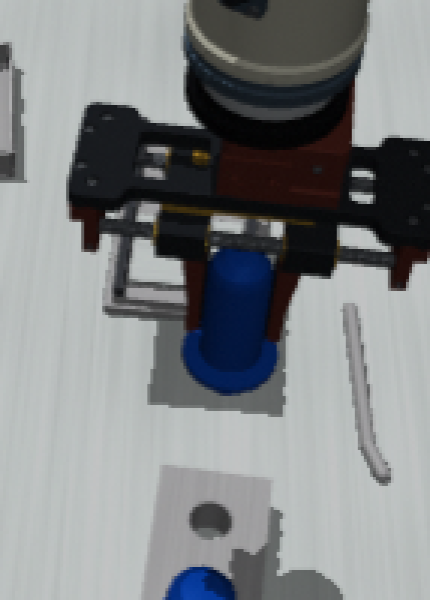

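The handle is gripped upright and clear of the rack: collar at crop (230,365), empty hole at (210,520). I'll carry it over the socket.

Call:
move_arm(dr=[[0,0,0],[0,0,0],[0,0,0],[0,0,0],[0,0,0],[0,0,0],[0,0,0],[0,0,0]], travel=[[-0.02,0.003,0],[-0.05,0.008,0],[-0.085,0.014,0],[-0.12,0.02,0],[-0.155,0.026,0],[-0.19,0.032,0],[-0.225,0.038,0],[-0.25,0.042,0]], grip=[1,1,1,1,1,1,1,1])

```text
time: 10.95
ee_pos: [0.5112, -0.1535, 0.2601]
tool_rot: [-2.33, -2.105, -0.001]
wrist_force: [0.4, 0.1, -1.1]
opening: 0.403
```

```bash
python3 plan.py .513 -.1657 .22 -5.8
```

```text
at [ 0.5112 -0.1535  0.2601] t 10.95 F [ 0.4  0.1 -1.1] open 0.403 q6 -0.25
travel [-0.012, 0.003, 0.0401] dr [-0.0004, -0.0016, -0.0004]
```

Call:
move_arm(dr=[[0,0,0],[0,0,0],[0,0,0],[0,0,0],[0,0,0],[0,0,0]], travel=[[-0.012,0.003,0.01],[-0.012,0.003,0.03],[-0.012,0.003,0.05],[-0.012,0.003,0.065],[-0.012,0.003,0.065],[-0.012,0.003,0.065]], grip=[1,1,1,1,1,1])

```text
time: 11.55
ee_pos: [0.5128, -0.1651, 0.1946]
tool_rot: [-2.329, -2.105, -0.001]
wrist_force: [0.2, -0.0, -2.2]
opening: 0.399
```

```bash
python3 plan.py .513 -.1657 .176 -5.8
python3 - <<'E'
from h import *
a=shot('side','s3.png')
p=sense()['ee_pos']
print([ (n,np.round(proj(a,(p[0],p[1],p[2]-.0662+z)),1).tolist()) for n,z in(('bottom',0),('collar',.03),('gripmid',.07),('top',.121))],proj(a,(.513,-.1658,.105)))
h=cv2.cvtColor(a['image'],cv2.COLOR_RGB2HSV);m=cv2.inRange(h,(105,150,30),(123,255,255))
for r in range(120,215,3):
    c=np.flatnonzero(m[r,280:340])
    if len(c):print(r,280+c.min(),280+c.max(),end='; ')
cv2.imwrite('pics/over.png',cv2.resize(a['image'][100:220,240:365,::-1],(625,600),interpolation=3))
E
```

```text
at [ 0.5128 -0.1651  0.1946] t 11.55 F [ 0.2 -0.  -2.2] open 0.399 q6 -0.27
travel [-0.0006, 0.0003, 0.0186] dr [-0.0015, -0.002, 0.0002]
[('bottom', [304.6, 161.1]), ('collar', [305.3, 151.6]), ('gripmid', [306.4, 138.3]), ('top', [307.9, 119.9])] [304.06056913 168.43512405]
120 303 313; 123 300 314; 126 300 315; 129 299 315; 132 299 314; 135 299 314; 138 299 314; 141 299 313; 144 297 314; 147 295 317; 150 294 317; 153 295 317; 156 297 315; 159 301 309; 162 304 306;
```

View pics/over.png

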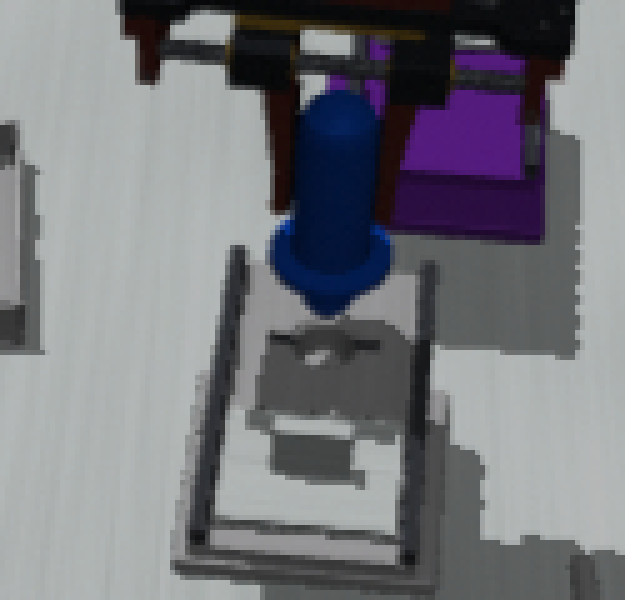

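The bore is at crop (325,345) and the spigot tip at (327,312). That is within about 1 mm sideways and matches the projection, and the cover is clear of the mouth. I'll insert gently.

Call:
move_arm(dr=[[0,0,0],[0,0,0],[0,0,0],[0,0,0],[0,0,0],[0,0,0]], travel=[[-0.0006,0,0.006],[-0.0006,0,0.012],[-0.0006,0,0.018],[-0.0006,0,0.024],[-0.0006,0,0.029],[-0.0006,0,0.029]], grip=[1,1,1,1,1,1])

```text
time: 12.2
ee_pos: [0.5127, -0.1658, 0.1654]
tool_rot: [-2.329, -2.105, -0.001]
wrist_force: [0.1, 0.5, -2.2]
opening: 0.403
```

Call:
move_arm(dr=[[0,0,0],[0,0,0],[0,0,0],[0,0,0],[0,0,0]], travel=[[0,0,0.004],[0,0,0.008],[0,0,0.012],[0,0,0.015],[0,0,0.015]], grip=[1,1,1,1,1])

```text
time: 12.7
ee_pos: [0.5128, -0.1658, 0.1512]
tool_rot: [-2.33, -2.105, -0.001]
wrist_force: [-1.8, 0.2, 4.8]
opening: 0.401
```

Call:
move_arm(dr=[[0,0,0],[0,0,0],[0,0,0],[0,0,0],[0,0,0]], travel=[[0,-0.0003,0.003],[0,-0.0003,0.006],[0,-0.0003,0.009],[0,-0.0003,0.009],[0,-0.0003,0.009]], grip=[1,1,1,1,1])

```text
time: 13.2
ee_pos: [0.5127, -0.1659, 0.1442]
tool_rot: [2.331, 2.106, 0.003]
wrist_force: [-3.0, 1.2, 8.4]
opening: 0.403
```

Call:
move_arm(dr=[[0,0,0],[0,0,0],[0,0,0],[0,0,0]], travel=[[0,-0.0003,0.003],[0,-0.0003,0.005],[0,-0.0003,0.005],[0,-0.0003,0.005]], grip=[1,1,1,1])

```text
time: 13.6
ee_pos: [0.5125, -0.1659, 0.1415]
tool_rot: [2.329, 2.105, 0.004]
wrist_force: [-4.2, 1.1, 9.5]
opening: 0.404
```

Call:
move_arm(dr=[[0,0,0],[0,0,0],[0,0,0],[0,0,0]], travel=[[0,-0.001,0.003],[0,-0.001,0.004],[0,-0.001,0.004],[0,-0.001,0.004]], grip=[1,1,1,1])

```text
time: 14.0
ee_pos: [0.5122, -0.1658, 0.1412]
tool_rot: [2.326, 2.103, 0.007]
wrist_force: [-3.4, 2.6, 14.1]
opening: 0.402
```

Call:
move_arm(dr=[[0,0,0],[0,0,0],[0,0,0],[0,0,0],[0,0,0]], travel=[[0,-0.0006,0.004],[0,-0.0006,0.005],[0,-0.0006,0.005],[0,-0.0006,0.005],[0,-0.0006,0.005]], grip=[1,1,1,1,1])

```text
time: 14.5
ee_pos: [0.5122, -0.1659, 0.1411]
tool_rot: [2.323, 2.1, 0.011]
wrist_force: [-6.9, 2.4, 19.6]
opening: 0.407
```

```bash
python3 plan.py .5125 -.1658 .1412 -5.8
python3 - <<'E'
from h import *
a=shot('side','s4.png');s=sense();print(s['wrist_force'],s['torque'])
cv2.imwrite('pics/home.png',cv2.resize(a['image'][100:220,240:365,::-1],(625,600),interpolation=3))
E
```

```text
at [ 0.5122 -0.1659  0.1411] t 14.5 F [-6.9  2.4 19.6] open 0.407 q6 -0.28
travel [0.0001, 0.0003, -0.0001] dr [0.0118, 0.0016, 0.0004]
[-5.88799612  3.37972873 19.37744767] [ 0.52876919  1.63894179 -0.04633814]
```

View pics/home.png

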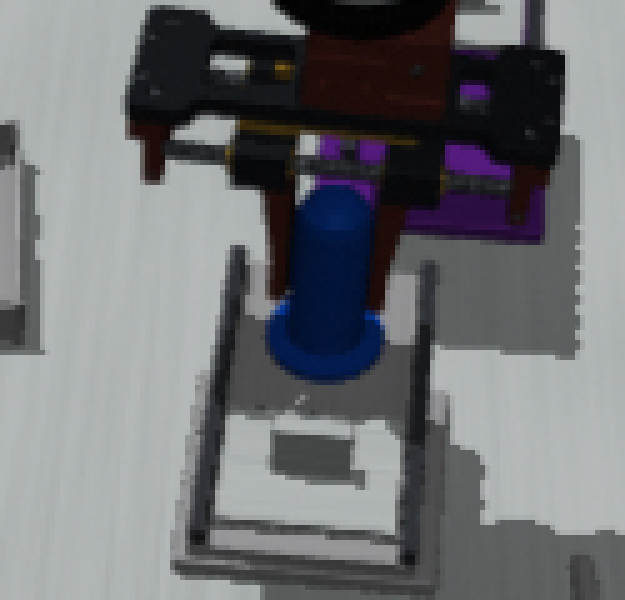

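Call:
move_arm(dr=[[0.006,0.001,0],[0.012,0.001,0],[0.012,0.001,0],[0.012,0.001,0]], travel=[[0,0,0.004],[0,0,0.004],[0,0,0.004],[0,0,0.004]], grip=[1,1,1,1])

```text
time: 14.95
ee_pos: [0.5126, -0.1659, 0.1412]
tool_rot: [2.328, 2.104, 0.002]
wrist_force: [-6.3, 2.4, 15.8]
opening: 0.405
```

```bash
python3 plan.py .5125 -.1658 .1412 -5.8
python3 - <<'E'
from h import *
a=shot('side');s=sense();print(s['wrist_force'],s['torque'])
h=cv2.cvtColor(a['image'],cv2.COLOR_RGB2HSV);m=cv2.inRange(h,(105,150,30),(123,255,255))[:,280:340]
ys,xs=np.nonzero(m);print('blue rows',ys.min(),ys.max(),'cols',280+xs.min(),280+xs.max())
for dz in(0,.003,.006):
  x,y=.513,-.166;print(dz,'near collar underside edge',proj(a,(x,y+.028,.105+dz)),'dome top',proj(a,(x,y,.196+dz)))
E
```

```text
at [ 0.5126 -0.1659  0.1412] t 14.95 F [-6.3  2.4 15.8] open 0.405 q6 -0.28
travel [0.0001, -0.0001, 0.0] dr [0.0031, 0.0015, 0.0004]
[-6.35208962  2.73329393 15.53799375] [ 0.50219927  1.33913062 -0.03602896]
blue rows 137 372 cols 287 319
0 near collar underside edge [303.90812865 177.102446  ] dome top [306.38583157 139.26766512]
0.003 near collar underside edge [303.98051456 176.21168343] dome top [306.46831514 138.23470941]
0.006 near collar underside edge [304.05323601 175.31679168] dome top [306.55120249 137.19669697]
```

Call:
move_arm(dr=[[0.003,0.001,0],[0.003,0.001,0],[0.003,0.001,0],[0.003,0.001,0],[0.003,0.001,0],[0.003,0.001,0],[0.003,0.001,0],[0.003,0.001,0]], travel=[[0,-0.001,0.005],[0,-0.001,0.005],[0,-0.001,0.005],[0,-0.001,0.005],[0,-0.001,0.005],[0,-0.001,0.005],[0,-0.001,0.005],[0,-0.001,0.005]], grip=[1,1,1,1,1,1,1,1])

```text
time: 15.8
ee_pos: [0.5125, -0.1659, 0.1412]
tool_rot: [2.326, 2.103, 0.004]
wrist_force: [-5.4, 2.9, 18.7]
opening: 0.401
```

```bash
python3 plan.py .5125 -.1658 .1412 -5.8
python3 - <<'E'
from h import *
a=shot('side','s5.png')
h=cv2.cvtColor(a['image'],cv2.COLOR_RGB2HSV);m=cv2.inRange(h,(105,150,30),(123,255,255))[:220,280:340]
ys,xs=np.nonzero(m);print('blue rows',ys.min(),ys.max())
E
```

```text
at [ 0.5125 -0.1659  0.1412] t 15.8 F [-5.4  2.9 18.7] open 0.401 q6 -0.28
travel [0.0001, 0.0, -0.0] dr [0.0056, 0.0017, 0.0006]
blue rows 137 175
```

Run:
```python
from h import *
f=shot('side')
for n,z in(('s3.png',.1946),('s5.png',.1412)):
    i=cv2.imread('pics/'+n).astype(float);p=proj(f,(.5127,-.1655,z-.0662+.121));c=proj(f,(.5127,-.1655,z-.0662+.03))
    b=i[:,:,0]-i[:,:,2]
    u=int(round(p[0]));col=b[:,u-1:u+2].mean(1);uc=int(round(c[0]))
    print(n,'pred dome',p.round(1),'collar',c.round(1),'top rows',[(r,int(col[r])) for r in range(int(p[1])-5,int(p[1])+4)])
    L=b[:,uc-9:uc-6].mean(1);R_=b[:,uc+8:uc+11].mean(1)
    print(' collar sides L',[(r,int(L[r])) for r in range(int(c[1])-8,int(c[1])+11)]);print(' R',[(r,int(R_[r])) for r in range(int(c[1])+1,int(c[1])+11)])
```

```text
s3.png pred dome [308.1 120.3] collar [305.5 152. ] top rows [(115, 23), (116, 34), (117, 36), (118, 69), (119, 69), (120, 73), (121, 74), (122, 76), (123, 79)]
 collar sides L [(143, 39), (144, 80), (145, 88), (146, 82), (147, 51), (148, 51), (149, 52), (150, 54), (151, 61), (152, 69), (153, 73), (154, 74), (155, 70), (156, 54), (157, 35), (158, 12), (159, 1), (160, 1), (161, 1)]
 R [(152, 74), (153, 73), (154, 72), (155, 60), (156, 42), (157, 18), (158, 2), (159, 1), (160, 1), (161, 1)]
s5.png pred dome [306.5 139.4] collar [304.2 168.5] top rows [(134, 3), (135, 16), (136, 43), (137, 71), (138, 69), (139, 73), (140, 75), (141, 77), (142, 81)]
 collar sides L [(160, 46), (161, 97), (162, 114), (163, 68), (164, 63), (165, 62), (166, 63), (167, 68), (168, 74), (169, 74), (170, 71), (171, 64), (172, 47), (173, 28), (174, 8), (175, 1), (176, 0), (177, 0), (178, 0)]
 R [(169, 74), (170, 73), (171, 72), (172, 62), (173, 32), (174, 12), (175, 1), (176, 0), (177, 0), (178, 0)]
```

The force-depth readings match the plunger spring, and the stop came at exactly the expected height. Past it, about 5 N more moves the handle only 0.1 mm, so the collar is seated. I'll hand in.

```bash
python3 -c "
from h import *
s=sense();print(s['time'],s['ee_pos'],s['wrist_force'],s['opening']);print(manip.sign_off())"
```

```text
15.9 [ 0.51243528 -0.16589755  0.14113711] [-5.4716766   2.99386948 18.29644636] 0.40475309289817996
the job is handed in; nothing more can be done
None
```

The job is handed in at 15.9 s. The cover is open, and the tall handle is in the socket, pressed down with its collar home and still held by the gripper.

- **Cover:** I pinched the fin and slid the cover until the end stop pushed back with about 27 N. From the pictures it is open 83 to 84 mm against the nominal 85 mm, which is within measuring error. The bore is fully bare.
- **Handle:** I lifted the tall one from the post end of the rack and set it upright in the socket. The tool is less than 0.5° off vertical.
- **Collar home:** The push followed the plunger's spring, from about 7 N at 4 mm to about 12 N at 13.7 mm. It then stopped hard at a tool height of 0.1412 m, the height worked out for the collar on the stop. About 5 N more moved it only 0.1 mm.
- **Final push:** The wrist force reads about 18 N upward, or about 20 N against the handle once its own weight is allowed for.

Two small doubts remain. A sideways force of about 6 N is left, so the spigot rubs slightly in the bore. The last picture put the handle about 1 to 2 mm higher than the arm's readings, which is under a pixel, so I trusted the force and depth readings. I touched nothing else on the bench on purpose, but I took no final top view of the other items.

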